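Lock the board holder and put its setting block away

TASK

The circuit-board holder has been set to width with the yellow setting block, which still stands in its gap: lock it by turning the black clamp knob clockwise by exactly one click, from the white mark to the green one and never on into the red one, while the block is still in place. Then take the yellow block out and put it back in its own yellow-marked slot of the rack, lowering it upright all the way to the bottom before letting go, not dropping it. Leave the red block and the other things on the bench where they are.

Things in the scene. Friction and masses are not known exactly. Their poses are not given: they have to be found in the camera images.
- holder: Board holder, fixed; origin on the bench. Deck x -90..90, y -135..100, top 14 mm. Green circuit board (connectors up to 34 mm) between rails at y -132..8. Gauge gap centred at x 50, y 40: 40 mm in y between two steel jaws 12 mm thick (x 28..72, tops 34 mm), open to both x sides. Knob on a 74 mm square pedestal at x -50, y 42. Nothing but knob and block rises above 36 mm.
- clamp_knob (a joint): Turn of the clamp knob, rad, clockwise seen from above. Three sprung click positions: 0 = open (white mark, at the start), 0.9 = locked (green mark), 1.8 = over-tightened (red mark). Between them the spring pushes back with at most about 0.15 N m until half way, then pulls the knob on to the next position.
- clamp_knob_grip (a point): Point on the knob's vertical axis at the height to grip, 67 mm above the bench. Turns with the knob: its x axis lies along the knob's black grip bar (42 mm long, 14 mm thick, from 44 to 74 mm above the bench); a white pointer on top of the bar lies on its -x side.
- yellow_block: Yellow setting block, loose, 20 (x) x 36 (y) x 65 (z) mm, 0.12 kg; origin at the centre of its underside. Starts upright on the holder's deck (underside 14 mm above the bench) in the gauge gap, its sides parallel to the holder's, 2 mm from each jaw.
- rack: Rack for setting blocks fixed to the bench: a dark plate 75 (x) x 180 (y) x 4 mm; origin under its middle. It carries three grey pockets in a row along its y, 58 mm apart.
- slot_yellow: The yellow block's own slot: grey pocket between two yellow strips, any of the three places in the rack. Origin at the centre of its underside, 4 mm above the bench. Outside 34 (x) x 50 (y) x 18 mm, floor 4 mm above the origin, opening 26 x 42 mm, 14 mm deep. Blocks stand with x and y along its own, either way round.
- slot_red: The same pocket with red strips; the red block stands in it.
- slot_blue: The same pocket with blue strips, empty; not for the yellow block.
- red_block: Red setting block, loose, same size as the yellow one; origin at the centre of its underside. Stands in the red slot: leave it.
- solvent_bottle: White bottle, loose, 54 mm diameter, 120 mm tall; origin at the centre of its underside. Bystander, stands beyond the rack.
- solder_spool: Spool of solder, loose, 50 mm diameter, 34 mm tall, standing on its end; origin at the centre of its underside. Bystander, on the robot's side of the holder.
- flux_pot: White pot, loose, 44 mm diameter, 38 mm tall; origin at the centre of its underside. Bystander, beyond the holder.
- side_cutters: Side cutters with yellow handles, loose, lying flat, 125 mm long, 46 mm wide, 12 mm high; origin on the underside at the pivot, jaws to +x (43 mm), handles to -x (81 mm). Bystander, on the robot's side of the rack.
Not all that is in view belongs to the job. What is shaped like the slot_yellow but purple is not meant. What is shaped like the slot_red but purple is not meant.

How it is judged:
On the way, in this order (a step that is already met when the one before it is completed fails the run):
1. the knob has clicked into the locked position (green) while the yellow block still stands in the gauge gap (value of joint clamp_knob between 0.7 and 1.1 rad and distance of yellow_block from where it was at the start of the episode below 0.008 m), for 0.2 s.
2. the yellow block, still held by the fingers, is lowered to the bottom of the yellow slot (horizontal distance between yellow_block and slot_yellow below 0.008 m and z of yellow_block in the frame of slot_yellow below 0.009 m and angle between yellow_block's own z axis and vertical below 0.12 rad and contact force between the fingers and yellow_block above 0.5 N), for 0.05 s.
At the end, for the whole second after the job is handed in: Knob in the locked click (0.7-1.1 rad); yellow block released, at rest in the yellow slot within 8 mm of its centre, underside within 5 mm of the floor, tilt under 0.12 rad; red block within 10 mm of the centre of its slot, on its floor; other things within 30 mm of their start (value of joint clamp_knob between 0.7 and 1.1 rad and horizontal distance between yellow_block and slot_yellow below 0.008 m and z of yellow_block in the frame of slot_yellow below 0.009 m and angle between yellow_block's own z axis and vertical below 0.12 rad and linear speed of yellow_block below 0.02 m/s and horizontal distance between red_block and slot_red below 0.01 m and z of red_block in the frame of slot_red below 0.009 m and distance of each of solvent_bottle, solder_spool, flux_pot, side_cutters from where it was at the start of the episode below 0.03 m); the robot touches nothing.
It fails at once if the knob is turned past the locked position towards red (beyond 1.3 rad) (value of joint clamp_knob above 1.3 rad).
It fails at once if the red block is taken or knocked out of its slot (moved over 20 mm) (distance of red_block from where it was at the start of the episode above 0.02 m).
It fails at once if the bottle, spool, pot or cutters are moved more than 30 mm (distance of any of solvent_bottle, solder_spool, flux_pot, side_cutters from where it was at the start of the episode above 0.03 m).
It also fails if it takes over 54 s, if anything falls off the work surface, if the arm or the gripper's body presses on something with over 40 N, if the wrist force passes 120 N, or if a joint passes its speed limit or range.

ROBOT

A 6-joint arm with a two-finger parallel gripper is mounted at the origin on the work surface. World frame = base frame: x ahead of the robot, y to its left, z up, the work surface at z = 0. Lengths are in m, angles in rad, forces in N, time in s.
With the tool pointing down it reaches from about 0.4 to 0.825 m from the base axis. Payload 7 kg.
Tool frame: the origin (TCP) lies at the very end of the fingers, on their centre line; the grasp point (between the pads) lies r.hold_point_z behind it (r.hold_point_z is the distance from the TCP to the grasp point, in m); z points along the fingers, y is the line along which they close (so a half turn about z gives the same grasp; the last joint's range is limited). The gripper opens to 88 mm and grips with 3 to 60 N. Pads are 19 mm wide; open, the fingers measure 130 mm over their backs; the gripper's body (78 mm by 193 mm) begins 47 mm behind the grasp point.
Start: joints at [-0.825, 0.359, 0.012, 0, -1.224, -0.288], TCP at [0.298, -0.605, 0.201] pointing down, gripper open.
Joint ranges: [-3.07, 3.07], [-1.43, 2.12], [-1.02, 1.25], [-3.03, 1.67], [-3.05, -0], [-3.03, 3.03]. Speed limits (rad/s): [2.39, 2.39, 3.01, 3.14, 3.14, 3.14].

INTERFACE

Orientations are given as [roll, pitch, yaw] about the fixed x, y, z axes, in that order (R = Rz(yaw) Ry(pitch) Rx(roll)).
In Python, from plant import r, viewer, workorder gives the robot as it stands.
- The arm moves only by the shell command python3 -m jog 'ROWS' [OPENING]. ROWS is text: rows parted by semicolons, each of 6 numbers parted by spaces: the shift along the world's x, y, z in m, then the turn, a rotation vector about the world's x, y, z in degrees. A call has 1 to 5 rows; each row shifts and turns the commanded pose from where the row before left it; what a row does not reach is not made up. A row lasts 1/8 s, in which the tool goes at most 62.5 mm and 10.7 degrees, less where a joint would pass 70% of its speed; a pose out of reach is approached as far as the arm can. A call with a gripper value outside its range is refused whole. OPENING is the closure, from 0 (fully open) to 1 (shut), set as the call begins (- or left out, the last holds). The fingers move at their own pace and stop on an object; the grip force is fixed at half the most. Time passes only in rows, so rows that do not move let the fingers close. It gives the time, the measured TCP pose, the force, the opening and the grip force at its end, in the units of the state.
- r.observe(): the state, without advancing time (a new reading comes with each control period).
- viewer.get_image(name): name is "scene" or "top"; returns (picture, depth): 400x640x3 uint8, blue, green, red; 400x640 float32, m along the optical axis (not along the pixel's ray), 0 where there is no reading.
- viewer.camera_info(name): a dict with "intrinsics" (3x3 intrinsics, pixels), "world_to_cam" (4x4, takes a point from world to camera coordinates). Camera axes: x right, y up, looking along -z (the intrinsics and any distortion apply to the point x, -y, -z); pixel columns grow to the right and rows downward; lengths in m; the calibration is good to about 2 mm. A picture is of the moment at which its call begins. camera_info takes no time and is no camera call.
- workorder.job_done(): hands the job in; it is judged then, once.
The state is a dict: "clock": time; "joint_pos": joint angles; "qvel": joint speeds; "tau": joint torques, N m; "ee_pos": TCP position; "orientation": TCP orientation; "wrist_force": force on the tool from outside, world axes, zero at the start; "ft_torque": the same for the moment, N m; "grip_width": opening from 0.0 (shut) to 1.0 (fully open); "grip_force": force on a finger pad.
Only numpy, scipy, OpenCV 4.12 (cv2) and the standard library are available. Lean on these libraries where they do the work, as an engineer would, in place of code of your own. Each camera call takes 0.05 s, during which the arm holds its last target. There are 200 camera calls.

## Working session

There is one attempt and no reset: what is moved stays moved. The work goes in short steps, Python scripts to look and compute and a shell command to move; the robot and the scene stay as the last step left them, time stands still between calls to the robot, and variables do not carry over. Pictures are saved under pics/ and viewed, at most 10 in all, crops included, and the job is handed in when it is done.

```bash
mkdir -p pics
python3 - <<'E'
from plant import r, viewer
import cv2,numpy as np
for n in("scene","top"):
    p,d=viewer.get_image(n); cv2.imwrite(f"pics/{n}0.png",p); np.save(f"pics/{n}0.npy",d)
    c=viewer.camera_info(n); print(n,c); print((d>0).mean())
print(r.observe(), r.hold_point_z)
E
```

```text
scene {'intrinsics': array([[456.8711693 ,   0.        , 313.817727  ],
       [  0.        , 456.8711693 , 194.87435694],
       [  0.        ,   0.        ,   1.        ]]), 'world_to_cam': array([[ 0.51635719,  0.85617877,  0.01825284, -0.26395139],
       [-0.53160824,  0.30375449,  0.79064903,  0.24823517],
       [ 0.67139253, -0.41796067,  0.6119975 , -1.39046709],
       [ 0.        ,  0.        ,  0.        ,  1.        ]])}
0.99594140625
top {'intrinsics': array([[365.91529195,   0.        , 324.00297997],
       [  0.        , 365.91529195, 202.45939666],
       [  0.        ,   0.        ,   1.        ]]), 'world_to_cam': array([[ 0.02382991, -0.99968602, -0.00774565, -0.03446968],
       [ 0.99558466,  0.02302707,  0.09099963, -0.56387273],
       [-0.09079269, -0.00987997,  0.9958208 , -0.90606261],
       [ 0.        ,  0.        ,  0.        ,  1.        ]])}
0.99575390625
{'clock': 0.1, 'joint_pos': array([-8.24908064e-01,  3.59329723e-01,  1.11687528e-02, -2.53747472e-04,
       -1.22409941e+00, -2.88122642e-01]), 'qvel': array([-4.39841040e-04, -2.73730623e-03,  7.45585541e-05, -3.74953775e-05,
       -2.72498243e-04,  7.57713901e-04]), 'tau': array([ 3.07735654e-04, -5.84165096e+01,  2.93753654e+01,  7.01556087e+00,
        1.01824582e-02, -5.66082656e-05]), 'ee_pos': array([ 0.29808199, -0.60510719,  0.20022488]), 'orientation': array([ 3.14012116e+00, -1.87327244e-04, -2.68391329e+00]), 'wrist_force': array([ 0.32987241, -0.38651055, -0.33064258]), 'ft_torque': array([-0.0044774 ,  0.02686278, -0.04176722]), 'grip_force': 0.0, 'grip_width': 1.0007887476893425} 0.0188
```

View pics/top0.png

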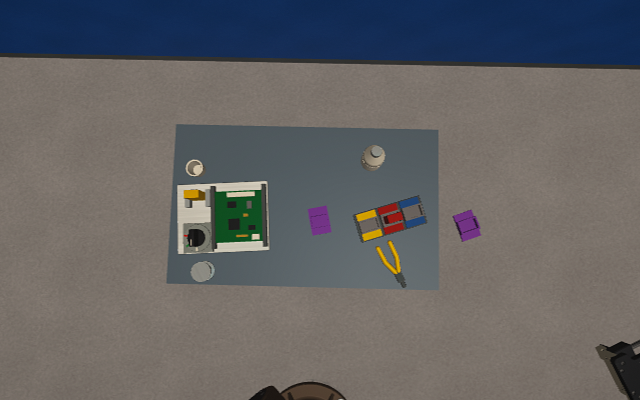

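View pics/scene0.png

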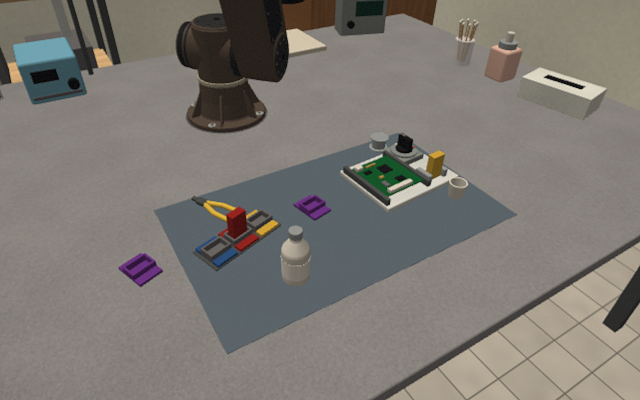

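The top view shows the knob at (198,237), the yellow block at (193,195) and the holder nearly aligned with the world axes. The rack is at (390,218), tilted, with its slots yellow, red, blue from left to right. The scene view agrees, with the knob at (404,143), the yellow block at (436,163) and the yellow slot at about (262,225). Next I'll measure from depth.

```bash
cat > h.py <<'E'
import cv2,numpy as np
from plant import r,viewer
def cloud(n,d):
    c=viewer.camera_info(n);K=c["intrinsics"];T=np.linalg.inv(c["world_to_cam"])
    v,u=np.indices(d.shape)
    P=np.stack([(u-K[0,2])/K[0,0]*d,-(v-K[1,2])/K[1,1]*d,-d,np.ones_like(d)],-1)
    return (P@T.T)[...,:3]
def rect(P):
    (c,s,a)=cv2.minAreaRect((P[:,:2]*1000).astype(np.float32))
    return f"n={len(P)} c={np.round(c,1)} s={np.round(s,1)} a={a:.1f} mean={np.round(P.mean(0)*1000,1)} zmed={np.median(P[:,2])*1000:.1f}"
def look(n):
    p,d=viewer.get_image(n); return p,cv2.cvtColor(p,cv2.COLOR_BGR2HSV),cloud(n,d)
E
python3 - <<'E'
from h import *
for n in("top","scene"):
    p=cv2.imread(f"pics/{n}0.png");W=cloud(n,np.load(f"pics/{n}0.npy"));H=cv2.cvtColor(p,cv2.COLOR_BGR2HSV)
    h,s,v=cv2.split(H);z=W[...,2];x=W[...,0];y=W[...,1]
    mat=(abs(z)<.2)&(x>.2)&(x<1)&(abs(y)<.6)
    yel=(h>18)&(h<32)&(s>140)&mat; red=((h<8)|(h>172))&(s>150)&mat; blu=(h>100)&(h<118)&(s>150)&mat
    hold=y>0.15
    print(n)
    for k,m in dict(yblocktop=yel&hold&(z>.072),rblocktop=red&(z>.066)&~hold,ystrip=yel&~hold&(z<.03),rstrip=red&~hold&(z<.03),blue=blu&~hold,
        knobtop=hold&mat&(z>.066)&(v<90)&(s<90)&~yel).items():
        if m.sum()<4: print(k,m.sum());continue
        nl,L,st,_=cv2.connectedComponentsWithStats(m.astype(np.uint8))
        for i in range(1,nl):
            if st[i,4]>8: print(k,rect(W[L==i]),st[i,:4])
    white=hold&mat&(v>150)&(s<40)&(z>.004)&(z<.03)
    nl,L,st,_=cv2.connectedComponentsWithStats(white.astype(np.uint8))
    for i in range(1,nl):
        if st[i,4]>60: print("deck",rect(W[L==i]),st[i,:4])
    
p=cv2.imread("pics/top0.png");q=cv2.imread("pics/scene0.png")
a=cv2.resize(p[175:265,165:275],None,fx=6,fy=6,interpolation=cv2.INTER_CUBIC)[:540,:660]
cv2.imwrite("pics/c1.png",a)
b=cv2.resize(q[120:220,340:470],None,fx=6,fy=6,interpolation=cv2.INTER_CUBIC)
cv2.imwrite("pics/c2.png",b)
E
```

```text
top
yblocktop n=124 c=[574.1 299.6] s=[19.1 36.3] a=4.7 mean=[573.9 299.5  77.8] zmed=77.8 [184 190  16   9]
rblocktop n=120 c=[ 529.  -192.9] s=[19.1 35.5] a=17.3 mean=[ 528.9 -192.8   72. ] zmed=71.9 [387 212  16  11]
ystrip n=148 c=[ 536.3 -130. ] s=[19.3 51.2] a=18.7 mean=[ 536.1 -129.6    8.5] zmed=9.1 [356 209  21  13]
ystrip n=146 c=[ 486.3 -145.5] s=[18.6 50.6] a=18.1 mean=[ 486.1 -145.3    9.5] zmed=9.3 [362 229  21  12]
ystrip n=296 c=[ 427.5 -192.8] s=[83.2 43.3] a=27.0 mean=[ 426.4 -192.8    9.4] zmed=10.0 [376 240  25  34]
rstrip n=136 c=[ 554.2 -185. ] s=[18.  49.7] a=17.9 mean=[ 554.  -184.9    8.9] zmed=9.1 [378 203  20  12]
rstrip n=137 c=[ 504.3 -201. ] s=[18.1 49.4] a=17.9 mean=[ 504.3 -200.8    9.3] zmed=9.3 [383 223  21  11]
blue n=123 c=[ 572.  -239.8] s=[16.3 48.2] a=17.4 mean=[ 571.8 -239.3    9. ] zmed=9.2 [399 197  20  11]
blue n=125 c=[ 522.  -256.2] s=[16.4 49.2] a=18.7 mean=[ 521.7 -255.5    8.6] zmed=8.8 [405 216  20  12]
knobtop n=107 c=[468.4 294.4] s=[41.2 14.2] a=3.6 mean=[469.2 293.5  72.2] zmed=72.8 [189 229   7  18]
deck n=1392 c=[522.2 251.1] s=[
[... 956 characters left out ...]
-187.4] s=[20.7 51.4] a=19.5 mean=[ 556.2 -188.3   11.4] zmed=11.8 [235 233  24  18]
blue n=35 c=[ 518.5 -261.5] s=[10.1 49. ] a=27.6 mean=[ 521.6 -266.4   11.8] zmed=11.7 [196 237  20  16]
blue n=184 c=[ 573.3 -242.7] s=[17.7 49. ] a=17.7 mean=[ 574.9 -243.    11.5] zmed=11.7 [213 249  24  18]
knobtop n=82 c=[470.6 288.7] s=[42.4 18.4] a=15.5 mean=[472.9 289.9  72.7] zmed=73.5 [398 134  15  10]
deck n=77 c=[449.8 201.3] s=[26.4 99. ] a=2.7 mean=[445.1 203.4  19. ] zmed=17.0 [352 154  30  14]
deck n=143 c=[506.8 315.4] s=[41.5 77.5] a=41.3 mean=[515.9 313.4  16.4] zmed=16.2 [409 154  19  16]
deck n=627 c=[594.6 256.5] s=[ 35.4 212.5] a=3.4 mean=[598.  240.9  16.2] zmed=16.2 [389 169  69  37]
```

View pics/c1.png

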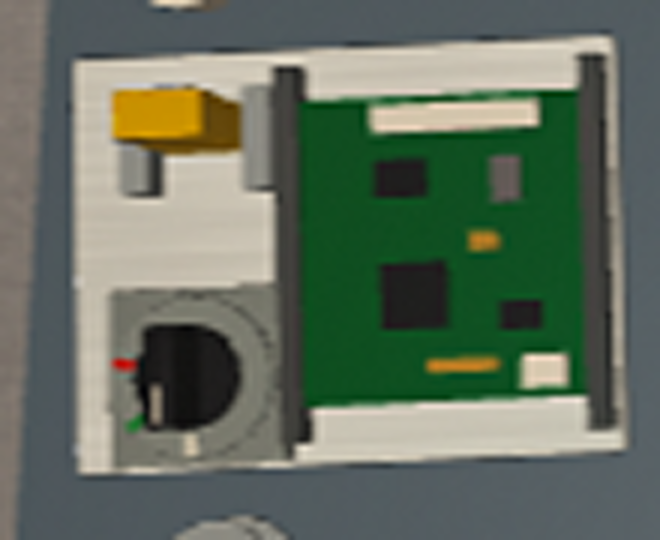

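View pics/c2.png

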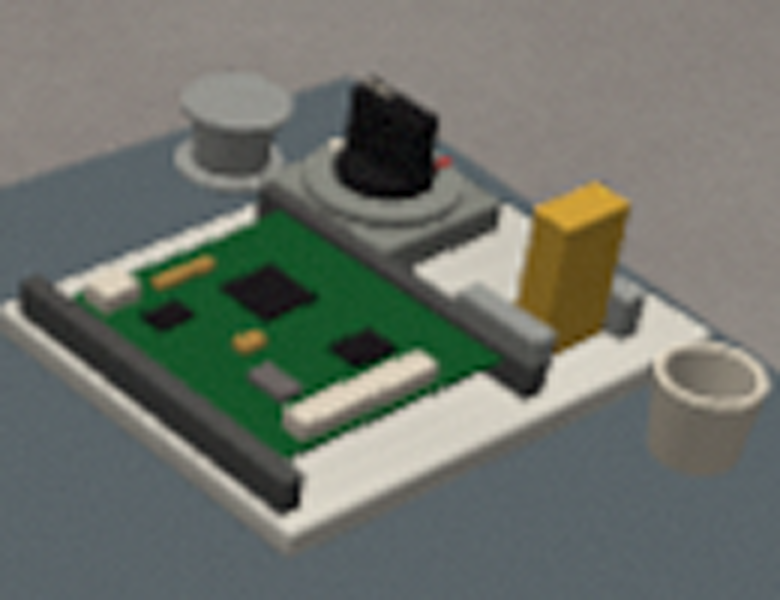

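Measured from the clouds, with heights matching what was given to within 2 mm:
- **Knob:** about (470,293) mm, bar along about 4°.
- **Block:** about (574.5,299) mm.
- **Yellow slot:** about (511.3,-138) mm, rack yaw 18°.

In the crops, the pointer at c1 (155,400) lies on the white-mark (-x) side, and green is clockwise from it. I'll cross-check with the deck corners and set out.

```bash
python3 - <<'E'
from h import *
def ray(n,u,v,z):
    c=viewer.camera_info(n);K=c["intrinsics"];T=np.linalg.inv(c["world_to_cam"])
    d=T[:3,:3]@[(u-K[0,2])/K[0,0],-(v-K[1,2])/K[1,1],-1];o=T[:3,3]
    return (o+d*(z-o[2])/d[2])*1000
C=np.array([ray("top",165+a/6-.4,175+b/6-.4,.014)[:2] for a,b in((75,60),(612,38),(625,450),(78,470))])
print(C.round(1)); m=C.mean(0);print("c",m)
for t in(3.5,4.,4.5):
    a=np.radians(t);R=np.array([[np.cos(a),-np.sin(a)],[np.sin(a),np.cos(a)]])
    o=m-R@[0,-17.5];print(t,"holder",o,"knob",o+R@[-50,42],"block",o+R@[50,40])
E
python3 -m jog '0.0215 0.057 0 0 0 9.87;0.0215 0.057 0 0 0 9.87;0.0215 0.057 0 0 0 9.87;0.0215 0.057 0 0 0 9.87;0.0215 0.057 0 0 0 9.87'
python3 -m jog '0.0215 0.057 0 0 0 9.87;0.0215 0.057 0 0 0 9.87;0.0215 0.057 0 0 0 9.87;0 0.0555 0 0 0 9.87;0 0.0555 0 0 0 9.87'
python3 -c "
from plant import r;print(r.observe()['joint_pos'])"
```

```text
[[603.3 361.5]
 [618.2 129.2]
 [441.6 116.9]
 [427.5 349.6]]
c [522.67528186 239.27406311]
3.5 holder [521.60693241 256.74142208] knob [469.13615383 295.61065664] block [569.07173075 299.719241  ]
4.0 holder [521.45454357 256.73143399] knob [468.64656915 295.14130041] block [568.54248713 300.12181969]
4.5 holder [521.30224768 256.72011645] knob [468.16109897 294.66768968] block [568.00975054 300.51976459]
clock: 0.72
ee_pos: [0.406, -0.3186, 0.2009]
orientation: [3.141, 0.0, -1.817]
wrist_force: [0.9, 1.0, 1.1]
grip_width: 1.003
grip_force: 0.0
clock: 1.35
ee_pos: [0.47, -0.0366, 0.2008]
orientation: [3.141, 0.0, -0.955]
wrist_force: [1.8, -0.6, -0.1]
grip_width: 1.0
grip_force: 0.0
[ 3.41161262e-01  1.76850354e-02 -4.18640051e-01 -1.23740037e-04
 -1.13487114e+00  2.74334833e-01]
```

```bash
python3 -m jog '0 0.0553 0 0 0 9.85;0 0.0553 0 0 0 9.85;0 0.0553 0 0 0 9.85;0 0.0553 0 0 0 9.85;0 0.0553 0 0 0 9.85'
python3 -m jog '0 0.0553 -0.02 0 0 9.85;0 0 -0.03 0 0 0;0 0 -0.02 0 0 0;0 0 0 0 0 0;0 0 0 0 0 0'
python3 - <<'E'
from h import *
for n in("top","scene"):
    p,H,W=look(n)
    if n=="scene":cv2.imwrite("pics/s1.png",cv2.resize(p[40:190,320:520],None,fx=4,fy=4,interpolation=cv2.INTER_CUBIC))
    else:cv2.imwrite("pics/t1.png",p[150:280,140:290])
s=r.observe();print(s["ee_pos"],s["orientation"],s["joint_pos"])
E
```

```text
clock: 1.98
ee_pos: [0.4698, 0.2398, 0.201]
orientation: [3.142, 0.0, -0.096]
wrist_force: [1.3, -0.1, -0.5]
grip_width: 0.997
grip_force: 0.0
clock: 2.6
ee_pos: [0.4708, 0.2935, 0.1319]
orientation: [-3.141, -0.001, 0.07]
wrist_force: [0.2, 0.0, 0.0]
grip_width: 1.0
grip_force: 0.0
[0.47090201 0.29363907 0.13225142] [-3.14038892e+00 -1.45502409e-03  7.02317245e-02] [ 9.10680067e-01  2.17504060e-01 -3.53302116e-01  3.34179103e-04
 -9.98122776e-01  7.30168037e-01]
```

View pics/s1.png

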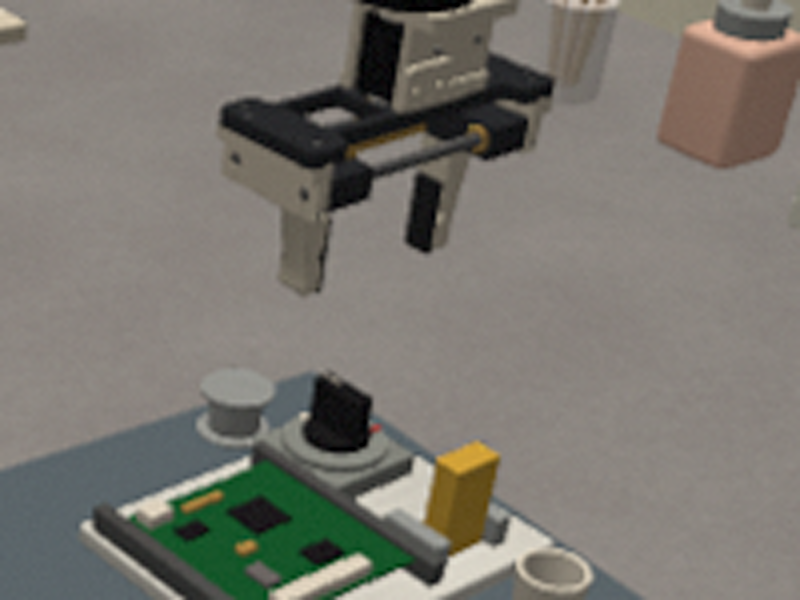

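The open fingers, at crop (300,285) and (425,245), straddle the knob bar at (340,400), lined up across its thickness. I'll descend to grip height (TCP 48 mm).

```bash
python3 -m jog '0 0 -0.03 0 0 0;0 0 -0.03 0 0 0;0 0 -0.015 0 0 0;0 0 -0.007 0 0 0;0 0 0 0 0 0'
python3 -m jog '0 0 0 0 0 0;0 0 0 0 0 0;0 0 0 0 0 0;0 0 0 0 0 0;0 0 0 0 0 0' 0.6
python3 -m jog '0 0 0 0 0 0;0 0 0 0 0 0;0 0 0 0 0 0;0 0 0 0 0 0;0 0 0 0 0 0' 1
python3 -c "
from plant import r;s=r.observe();print(s['ee_pos'],s['wrist_force'],s['ft_torque'])"
```

```text
clock: 3.32
ee_pos: [0.4706, 0.2935, 0.0495]
orientation: [-3.141, -0.0, 0.07]
wrist_force: [0.2, -0.3, 0.7]
grip_width: 1.0
grip_force: 0.0
clock: 3.95
ee_pos: [0.4703, 0.2933, 0.0491]
orientation: [3.142, 0.0, 0.07]
wrist_force: [-0.1, -0.0, 0.5]
grip_width: 0.489
grip_force: 0.0
clock: 4.58
ee_pos: [0.4703, 0.2933, 0.049]
orientation: [3.142, 0.0, 0.07]
wrist_force: [0.8, 0.7, 0.2]
grip_width: 0.011
grip_force: 0.0
[0.47028155 0.29328059 0.04902903] [0.76219518 0.67112748 0.21387917] [-0.11315037  0.14502671  0.01021487]
```

The gripper closed to 0.011 where the bar should stop it at about 0.16, so it missed the bar. I'll look.

Run:
```python
from h import *
a,_,_=look("scene");b,_,_=look("top")
f=lambda p,k:cv2.resize(p,None,fx=k,fy=k,interpolation=cv2.INTER_CUBIC)
A=f(a[100:190,370:470],6)[:540,:600];cv2.imwrite("pics/s2.png",A)
s=r.observe();print(s["grip_width"],s["grip_force"])
c=viewer.camera_info("scene")
for P in((.4703,.2933,.049),(.47,.2935,.074),(.47,.2935,.12)):
    q=c["world_to_cam"]@[*P,1];K=c["intrinsics"];u=K@[q[0],-q[1],-q[2]];print(u[:2]/u[2])
```

```text
0.005887489383454472 0.0
[404.19031741 145.53884633]
[405.55531178 136.97159975]
[408.19393107 120.74022346]
```

View pics/s2.png

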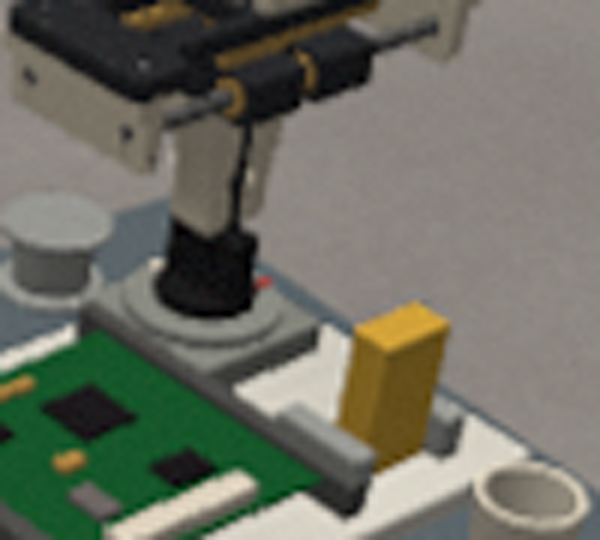

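The front fingertip is at crop (205,235), at the top of the bar, and the projected TCP should be about 6 px lower. The real tips look higher than reported, so I'll measure this from depth.

Run:
```python
from h import *
p,H,W=look("scene")
for u in (402,404,406):
    for v in range(126,152,2): print(u,v,p[v,u],(W[v,u]*1000).round(0))
s=r.observe();print(s["ee_pos"],s["joint_pos"])
```

```text
402 126 [ 85  94 100] [473. 273. 112.]
402 128 [ 84  95 100] [474. 272. 108.]
402 130 [ 85  96 102] [474. 274. 102.]
402 132 [ 88  99 107] [473. 276.  95.]
402 134 [ 95 108 114] [476. 274.  91.]
402 136 [100 114 120] [477. 274.  86.]
402 138 [50 58 61] [466. 285.  72.]
402 140 [13  9 13] [466. 287.  65.]
402 142 [20 17 18] [466. 288.  59.]
402 144 [13  9 10] [467. 288.  54.]
402 146 [12 13 13] [469. 288.  48.]
402 148 [28 29 28] [474. 284.  46.]
402 150 [27 29 28] [479. 279.  45.]
404 126 [83 93 98] [484. 269. 119.]
404 128 [ 86  97 103] [479. 274. 110.]
404 130 [ 86  98 104] [480. 275. 104.]
404 132 [ 87 100 105] [478. 277.  97.]
404 134 [ 86  98 103] [481. 276.  93.]
404 136 [ 93 107 113] [482. 276.  88.]
404 138 [ 89 100 107] [483. 276.  83.]
404 140 [12 14 12] [471. 289.  67.]
404 142 [12 12 10] [474. 287.  63.]
404 144 [20 21 20] [477. 285.  60.]
404 146 [12 12 11] [477. 286.  53.]
404 148 [22 19 24] [478. 286.  48.]
404 150 [28 28 26] [482. 283.  45.]
406 126 [79 90 96] [483. 276. 117.]
406 128 [81 93 98] [483. 277. 111.]
406 130 [83 93 99] [481. 280. 103.]
406 132 [ 84  95 102] [481. 281.  97.]
406 134 [81 93 99] [480. 284.  90.]
406 136 [ 85  94 101] [482. 282.  86.]
406 138 [58 65 70] [477. 289.  76.]
406 140 [13 15 15] [478. 289.  71.]
406 142 [14 12 16] [478. 290.  65.]
406 144 [19 20 21] [481. 288.  61.]
406 146 [18 17 15] [480. 291.  53.]
406 148 [18 17 20] [483. 289.  50.]
406 150 [25 26 25] [489. 283.  49.]
[0.47030795 0.29333563 0.04907808] [ 9.11007283e-01  3.10271754e-01 -4.48749835e-01  1.09189148e-06
 -8.11723351e-01  7.30119134e-01]
```

Run:
```python
from h import *
for n in("scene","top"):
    p,H,W=look(n); x,y,z=np.moveaxis(W,-1,0)
    near=(abs(x-.47)<.06)&(abs(y-.293)<.06)&(p.max(-1)>60)
    for a,b in((.076,.085),(.085,.095),(.095,.105),(.105,.115)):
        m=near&(z>a)&(z<b)
        if m.sum(): print(n,a,m.sum(),(np.percentile(W[m][:,:2],[5,50,95],axis=0)*1000).round(0).tolist())
```

```text
scene 0.076 30 [[463.0, 274.0], [478.0, 280.0], [482.0, 309.0]]
scene 0.085 48 [[461.0, 275.0], [478.0, 280.0], [482.0, 305.0]]
scene 0.095 45 [[463.0, 272.0], [478.0, 277.0], [482.0, 306.0]]
scene 0.105 50 [[463.0, 272.0], [479.0, 278.0], [482.0, 307.0]]
top 0.076 2 [[475.0, 278.0], [477.0, 278.0], [479.0, 278.0]]
top 0.085 1 [[477.0, 277.0], [477.0, 277.0], [477.0, 277.0]]
```

Laterally the fingers are where reported, but their tips are at about 80 mm where 49 mm is reported. I'll open the gripper and measure the tip height again, in case it depends on the opening.

```bash
python3 -m jog '0 0 0 0 0 0;0 0 0 0 0 0;0 0 0 0 0 0;0 0 0 0 0 0;0 0 0 0 0 0' 0
python3 -m jog '0 0 0 0 0 0;0 0 0 0 0 0;0 0 0 0 0 0;0 0 0 0 0 0'
python3 - <<'E'
from h import *
p,H,W=look("scene"); x,y,z=np.moveaxis(W,-1,0)
near=(abs(x-.47)<.03)&(abs(y-.293)<.09)&(p.max(-1)>60)&(p.max(-1)<150)&(z>.04)&(z<.13)
for lo,hi in((-.09,-.035),(.035,.09)):
    m=near&(y-.293>lo)&(y-.293<hi)
    hh=np.histogram(z[m],bins=np.arange(.04,.131,.01))[0];print(hh,(np.percentile(W[m],[2,50,98],axis=0)*1000).round(0).tolist())
cv2.imwrite("pics/s3.png",cv2.resize(p[80:190,350:470],None,fx=5,fy=5,interpolation=cv2.INTER_CUBIC))
E
```

```text
clock: 5.45
ee_pos: [0.4703, 0.2933, 0.0491]
orientation: [-3.142, -0.0, 0.07]
wrist_force: [-0.1, 1.0, 0.6]
grip_width: 0.51
grip_force: 0.0
clock: 5.95
ee_pos: [0.4703, 0.2933, 0.0491]
orientation: [3.142, 0.0, 0.07]
wrist_force: [0.2, -0.1, -0.2]
grip_width: 0.962
grip_force: 0.0
[ 0  0  0  1 34 38 35 39 18] [[464.0, 228.0, 81.0], [481.0, 234.0, 103.0], [486.0, 249.0, 124.0]]
[ 0  0  0  2 15 17 12 19 34] [[456.0, 333.0, 80.0], [475.0, 341.0, 111.0], [479.0, 352.0, 129.0]]
```

View pics/s3.png

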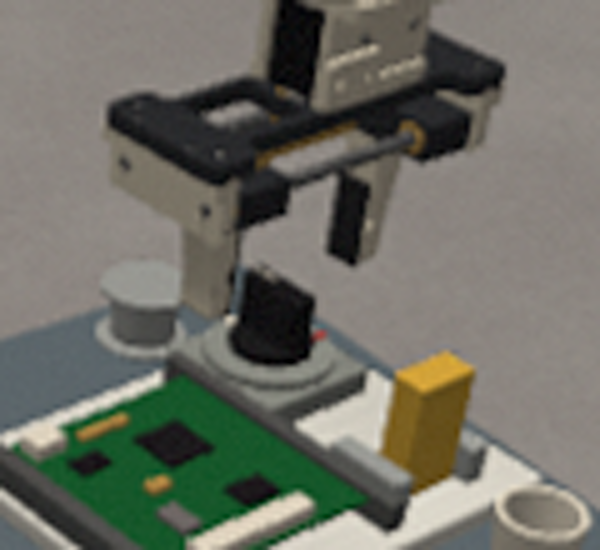

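Both open fingertips, at crop (205,312) and (352,262), are also at about 79–80 mm. The real tips therefore sit about 30 mm above the reported TCP, so I'll count that offset in from here. I'll go down about 28 mm more, watching the force.

```bash
python3 -m jog '0 0 -0.01 0 0 0;0 0 -0.01 0 0 0;0 0 -0.005 0 0 0;0 0 -0.003 0 0 0;0 0 0 0 0 0'
python3 - <<'E'
from h import *
p,H,W=look("scene"); x,y,z=np.moveaxis(W,-1,0)
near=(abs(x-.47)<.03)&(abs(y-.293)<.09)&(p.max(-1)>60)&(p.max(-1)<150)&(z>.02)&(z<.13)
for lo,hi in((-.09,-.035),(.035,.09)):
    m=near&(y-.293>lo)&(y-.293<hi)
    print(np.histogram(z[m],bins=np.arange(.02,.131,.005))[0])
E
python3 -m jog '0 0 0 0 0 0;0 0 0 0 0 0;0 0 0 0 0 0;0 0 0 0 0 0;0 0 0 0 0 0' 1
python3 -m jog '0 0 0 0 0 0;0 0 0 0 0 0;0 0 0 0 0 0;0 0 0 0 0 0;0 0 0 0 0 0'
```

```text
clock: 6.62
ee_pos: [0.4702, 0.2932, 0.0208]
orientation: [3.141, 0.0, 0.07]
wrist_force: [-0.0, -0.6, -0.6]
grip_width: 0.996
grip_force: 0.0
[  1 138  58   1   0   3  11  14  22  14  16  15  24  16  18   2   0   0
   3  19  16  17]
[ 0  0  4  0  0  2  5  8  7  5  9  8  6 10 11 12 19  7  8  9  4  7]
clock: 7.3
ee_pos: [0.4703, 0.2933, 0.0211]
orientation: [-3.142, -0.0, 0.07]
wrist_force: [0.8, 0.1, -0.2]
grip_width: 0.492
grip_force: 0.0
clock: 7.92
ee_pos: [0.4703, 0.2953, 0.0211]
orientation: [-3.139, -0.001, 0.071]
wrist_force: [-3.5, 6.6, -2.7]
grip_width: 0.159
grip_force: 30.0
```

The fingers now hold the bar: the width of 0.159 is 14 mm, and the grip is 30 N. I'll turn clockwise in small steps and watch the torque.

```bash
python3 -m jog '0 0.002 0 0 0 0;0 0 0 0 0 -6;0 0 0 0 0 -6;0 0 0 0 0 -6;0 0 0 0 0 0'
python3 -c "
from plant import r;s=r.observe();print(s['ft_torque'],s['orientation'])"
python3 -m jog '0 0 0 0 0 -6;0 0 0 0 0 -6;0 0 0 0 0 -6;0 0 0 0 0 -6;0 0 0 0 0 0'
python3 -c "
from plant import r;s=r.observe();print(s['ft_torque'],s['orientation'])"
```

```text
clock: 8.55
ee_pos: [0.4702, 0.2951, 0.0211]
orientation: [3.141, 0.0, -0.243]
wrist_force: [-0.5, -0.1, 1.9]
grip_width: 0.159
grip_force: 30.0
[-0.2679648   0.39756938  0.09349911] [ 3.14112683e+00  7.97936214e-05 -2.43087270e-01]
clock: 9.18
ee_pos: [0.47, 0.2948, 0.0211]
orientation: [3.141, -0.0, -0.66]
wrist_force: [-2.1, -1.3, 3.2]
grip_width: 0.16
grip_force: 30.0
[-0.76589639  0.64514987 -0.07473762] [ 3.14061692e+00 -4.67738722e-05 -6.60284777e-01]
```

```bash
python3 -m jog '0 0 0 0 0 -5;0 0 0 0 0 -4;0 0 0 0 0 0;0 0 0 0 0 0;0 0 0 0 0 0'
python3 -c "
from plant import r;s=r.observe();print(s['ft_torque'],s['orientation'])"
python3 -m jog '0 0 0 0 0 0;0 0 0 0 0 0;0 0 0 0 0 0;0 0 0 0 0 0;0 0 0 0 0 0' 0
python3 -m jog '0 0 0.02 0 0 0;0 0 0.03 0 0 0;0 0 0.03 0 0 0;0 0 0.03 0 0 0;0 0 0 0 0 0'
python3 - <<'E'
from h import *
p,H,W=look("scene"); x,y,z=np.moveaxis(W,-1,0)
m=(p.max(-1)<60)&(abs(x-.47)<.04)&(abs(y-.293)<.04)&(z>.066)&(z<.082);print(rect(W[m]))
h,s,v=cv2.split(H);m=(h>18)&(h<32)&(s>140)&(y>.2)&(z>.072);print(rect(W[m]))
cv2.imwrite("pics/s4.png",cv2.resize(p[80:190,350:470],None,fx=5,fy=5,interpolation=cv2.INTER_CUBIC))
E
```

```text
clock: 9.8
ee_pos: [0.47, 0.2947, 0.0211]
orientation: [3.14, -0.0, -0.817]
wrist_force: [-2.7, -2.8, 5.0]
grip_width: 0.154
grip_force: 30.0
[-1.45278233  1.17140217  0.05713867] [ 3.14044611e+00 -2.64478481e-04 -8.16997657e-01]
clock: 10.42
ee_pos: [0.4703, 0.2954, 0.0211]
orientation: [-3.141, -0.0, -0.82]
wrist_force: [-0.6, 0.4, 0.3]
grip_width: 0.661
grip_force: 0.0
clock: 11.05
ee_pos: [0.4715, 0.2965, 0.1337]
orientation: [-3.137, 0.0, -0.819]
wrist_force: [-0.4, 0.0, 0.1]
grip_width: 1.001
grip_force: 0.0
n=47 c=[472.7 290.6] s=[12.1 34.8] a=42.1 mean=[476.1 286.6  74.1] zmed=75.3
n=153 c=[505.6 281.1] s=[168.   53.1] a=18.1 mean=[538.  281.8 141.6] zmed=81.7
```

View pics/s4.png

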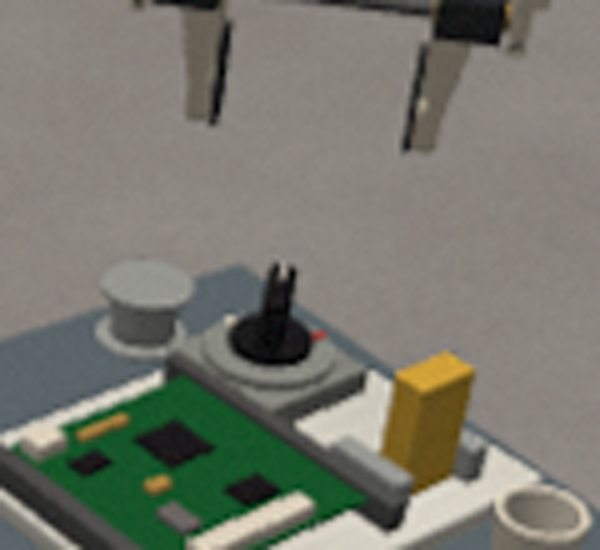

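The knob bar has turned about 50° with its pointer at the green mark; the red mark at crop (318,335) is still uncovered and beyond it. The yellow block still stands in the gap at (430,420). Next I move over the block, gripping across its 20 mm faces (tool yaw -86°).

```bash
python3 -m jog '0.0255 0.001 0 0 0 -9.8;0.0255 0.001 0 0 0 -9.8;0.0255 0.001 0 0 0 -9.8;0.0255 0.001 0 0 0 -9.8;0 0 0 0 0 0'
python3 -m jog '0 0 -0.04 0 0 0;0 0 -0.04 0 0 0;0 0 -0.03 0 0 0;0 0 -0.012 0 0 0;0 0 0 0 0 0'
python3 - <<'E'
from h import *
p,H,W=look("scene")
cv2.imwrite("pics/s5.png",cv2.resize(p[80:190,370:490],None,fx=5,fy=5,interpolation=cv2.INTER_CUBIC))
E
```

```text
clock: 11.72
ee_pos: [0.5729, 0.2987, 0.129]
orientation: [3.14, -0.002, -1.506]
wrist_force: [-0.4, -0.4, 0.2]
grip_width: 1.001
grip_force: 0.0
clock: 12.35
ee_pos: [0.5714, 0.2988, 0.0113]
orientation: [3.141, -0.001, -1.501]
wrist_force: [-8.3, -3.5, 16.7]
grip_width: 1.004
grip_force: 9.1
```

View pics/s5.png

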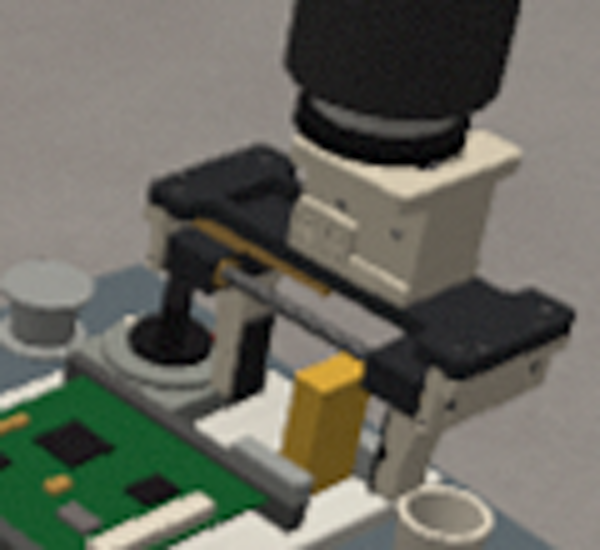

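There is an unexpected 16.7 N upward: the left finger's carriage at crop (190,255) sits right over the knob bar. I'll rise at once, narrow the opening to clear the knob, and re-check.

```bash
python3 -m jog '0 0 0.02 0 0 0;0 0 0.02 0 0 0;0 0 0 0 0 0;0 0 0 0 0 0;0 0 0 0 0 0' 0.45
python3 - <<'E'
from h import *
p,H,W=look("scene"); x,y,z=np.moveaxis(W,-1,0)
m=(p.max(-1)<60)&(abs(x-.47)<.03)&(abs(y-.293)<.03)&(z>.06)&(z<.08);print("bar",rect(W[m]))
h,s,v=cv2.split(H);Y=(h>18)&(h<32)&(s>140)&(y>.2)&(z>.03)&(z<.077)&(x>.54);print("block",rect(W[Y]))
g=(p.max(-1)>60)&(s<60)&(abs(y-.299)<.02)&(abs(x-.573)<.08)&(z>.03)&(z<.2)
for lo,hi in((-.08,-.015),(.015,.08)):
    q=g&(x-.573>lo)&(x-.573<hi);print(np.histogram(z[q],bins=np.arange(.03,.15,.005))[0],(np.percentile(x[q&(z>.08)],[3,50,97])*1000).round())
cv2.imwrite("pics/s6.png",cv2.resize(p[80:190,370:490],None,fx=5,fy=5,interpolation=cv2.INTER_CUBIC))
E
```

```text
clock: 13.02
ee_pos: [0.5716, 0.2989, 0.0481]
orientation: [3.14, -0.001, -1.504]
wrist_force: [0.1, -1.0, -0.8]
grip_width: 0.557
grip_force: 0.0
bar n=60 c=[472.4 290.6] s=[13.1 39. ] a=37.7 mean=[477.2 285.1  71.8] zmed=74.2
block n=202 c=[586.  294.7] s=[38.5 23.5] a=70.1 mean=[581.2 291.1  54. ] zmed=53.2
[40 25  7  0  0  0  0  0  0  4  9 10  8 11 10  8 14 11 24 19 17  8  8] [515. 539. 544.]
[22 25 16  0  0  0  0  0  0  6 16 16 24  9 16 21 23 19 23 12  3  3  0] [600. 613. 623.]
```

View pics/s6.png

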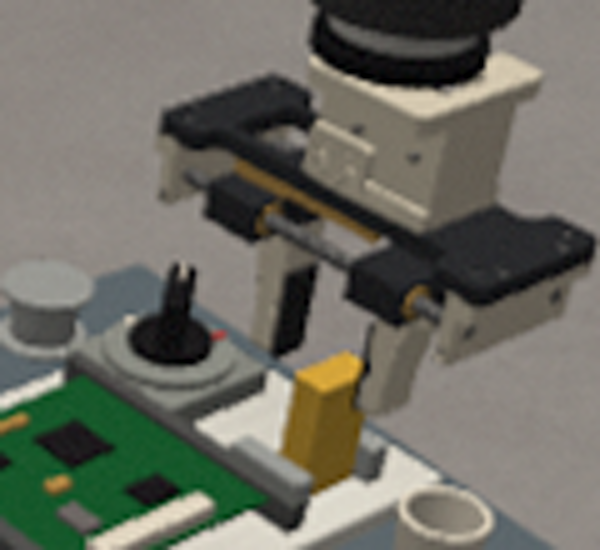

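The knob is still at green and the block is undisturbed. The contact was most likely the right finger, fully open at x≈638 mm, brushing the flux pot's rim. With the opening at about half, the fingers now clear both the pot and the pedestal, so I'll go down again and grip.

```bash
python3 -m jog '0 0.001 -0.02 0 0 -1;0 0 -0.01 0 0 0;0 0 -0.005 0 0 0;0 0 0 0 0 0'
python3 -m jog '0 0 0 0 0 0;0 0 0 0 0 0;0 0 0 0 0 0;0 0 0 0 0 0;0 0 0 0 0 0' 1
python3 - <<'E'
from h import *
p,H,W=look("top");W0=cloud("top",np.load("pics/top0.npy"));p0=cv2.imread("pics/top0.png")
for q,w in((p0,W0),(p,W)):
    x,y,z=np.moveaxis(w,-1,0);m=(z>.026)&(z<.06)&(x>.625)&(x<.73)&(y>.22)&(y<.38);print("pot",rect(w[m]))
E
```

```text
clock: 13.58
ee_pos: [0.5722, 0.3002, 0.0137]
orientation: [3.141, -0.001, -1.521]
wrist_force: [-0.7, 0.3, 0.2]
grip_width: 0.548
grip_force: 0.0
clock: 14.2
ee_pos: [0.5726, 0.3005, 0.0144]
orientation: [-3.141, 0.0, -1.521]
wrist_force: [0.4, -0.0, 1.9]
grip_width: 0.223
grip_force: 30.0
pot n=121 c=[645.3 310.4] s=[39.2 42.4] a=0.7 mean=[645.9 311.5  34.7] zmed=35.8
pot n=34 c=[648.9 295. ] s=[32.5 11. ] a=7.8 mean=[647.9 293.8  35. ] zmed=35.8
```

Gripped: width 0.223 is 19.6 mm, 30 N. I'll lift straight up and carry it to above the yellow slot.

```bash
python3 -m jog '0 0 0.015 0 0 0;0 0 0.025 0 0 0;0 0 0.03 0 0 0;0 0 0.03 0 0 0;-0.0076 -0.0548 0 0 0 1.9'
python3 -m jog '-0.0076 -0.0548 0 0 0 1.9;-0.0076 -0.0548 0 0 0 1.9;-0.0076 -0.0548 0 0 0 1.9;-0.0076 -0.0548 0 0 0 1.9;-0.0076 -0.0548 0 0 0 1.9'
python3 -m jog '-0.0076 -0.0548 -0.02 0 0 1.9;-0.0076 -0.0548 -0.02 0 0 1.9;0 0 0 0 0 0;0 0 0 0 0 0'
python3 - <<'E'
from h import *
for n in("scene","top"):
    p,H,W=look(n); x,y,z=np.moveaxis(W,-1,0);h,s,v=cv2.split(H)
    Y=((h>18)&(h<32)&(s>140)&(abs(x-.511)<.07)&(abs(y+.138)<.06)).astype(np.uint8)
    nl,L,st,_=cv2.connectedComponentsWithStats(Y)
    for i in range(1,nl):
        if st[i,4]>15: print(n,rect(W[L==i]),"z",(np.percentile(z[L==i],[2,98])*1000).round())
    if n=="top":
        w0=cloud("top",np.load("pics/top0.npy"))
        for w in(w0,W):
            x,y,z=np.moveaxis(w,-1,0);m=(z>.026)&(z<.06)&(x>.62)&(x<.73)&(y>.24)&(y<.38);print("pot",rect(w[m]))
    else: cv2.imwrite("pics/s7.png",cv2.resize(p[130:270,180:340],None,fx=4,fy=4,interpolation=cv2.INTER_CUBIC))
E
```

```text
clock: 14.88
ee_pos: [0.5667, 0.2483, 0.1174]
orientation: [-3.136, 0.003, -1.484]
wrist_force: [0.5, -0.7, -2.0]
grip_width: 0.224
grip_force: 30.0
clock: 15.5
ee_pos: [0.5262, -0.0301, 0.115]
orientation: [-3.141, 0.0, -1.321]
wrist_force: [1.2, 0.9, -1.0]
grip_width: 0.223
grip_force: 30.0
clock: 16.0
ee_pos: [0.5117, -0.1383, 0.0746]
orientation: [-3.141, -0.0, -1.257]
wrist_force: [0.6, -0.8, -0.5]
grip_width: 0.226
grip_force: 30.0
scene n=44 c=[ 518.1 -153.2] s=[79.6 19. ] a=18.5 mean=[ 513.1 -162.6  195.2] zmed=195.5 z [191. 198.]
scene n=302 c=[ 529.1 -154.5] s=[32.9 64.3] a=48.3 mean=[ 520.2 -150.6  109.6] zmed=108.2 z [ 79. 142.]
scene n=29 c=[ 485.7 -145.3] s=[19.3 39.2] a=19.5 mean=[ 481.6 -143.5   13.9] zmed=12.5 z [10. 25.]
scene n=179 c=[ 535.8 -131.4] s=[20.5 53.3] a=17.6 mean=[ 538.3 -133.    11.2] zmed=11.7 z [ 6. 14.]
pot n=122 c=[644.9 310.4] s=[40.  42.4] a=0.7 mean=[645.7 311.5  34.7] zmed=35.7
pot n=129 c=[646.6 310.9] s=[42.4 42. ] a=16.5 mean=[647.1 312.2  34.6] zmed=35.8
```

View pics/s7.png

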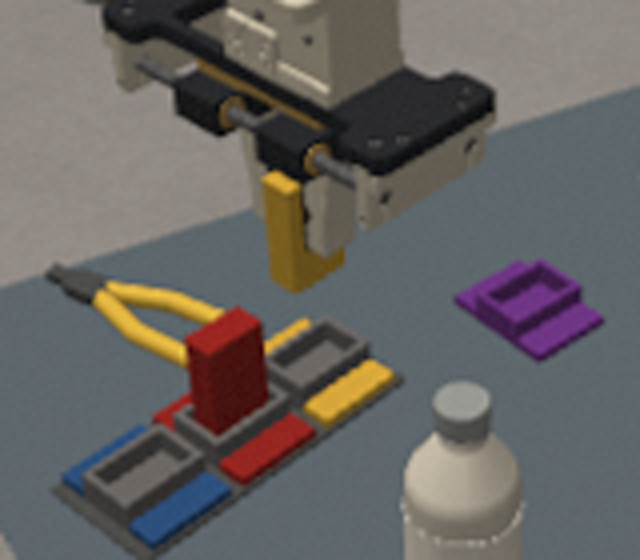

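The block hangs upright over the yellow pocket, which is at crop (320,350). The pot moved only about 1.5 mm. I'll check the lateral alignment by casting the block's bottom corners and the yellow strip in this same view.

Run:
```python
from h import *
def rays(n,uv,z):
    c=viewer.camera_info(n);K=c["intrinsics"];T=np.linalg.inv(c["world_to_cam"]);uv=np.float64(uv).reshape(-1,2)
    d=np.c_[(uv[:,0]-K[0,2])/K[0,0],-(uv[:,1]-K[1,2])/K[1,1],-np.ones(len(uv))]@T[:3,:3].T;o=T[:3,3]
    return ((o+d*((z-o[2])/d[:,2])[:,None])*1000)[:,:2]
p,H,W=look("scene"); x,y,z=np.moveaxis(W,-1,0);h,s,v=cv2.split(H)
Y=((h>18)&(h<32)&(s>140)&(abs(x-.511)<.07)&(abs(y+.138)<.06)).astype(np.uint8)
zt=r.observe()["ee_pos"][2]; zb=.014+zt-.0144
nl,L,st,_=cv2.connectedComponentsWithStats(Y)
for i in range(1,nl):
    m=L==i
    if abs(np.median(z[m])-.11)<.02:
        vv,uu=np.where(m); cols=np.arange(uu.min(),uu.max()+1); low=[vv[uu==c].max()+.5 for c in cols]
        P=rays("scene",np.c_[cols,low],zb); a=np.radians(18)
        R=np.array([[np.cos(a),np.sin(a)],[-np.sin(a),np.cos(a)]])
        print("zb",zb,"bottom edge rack-frame rel (511.3,-138):\n",np.c_[cols,low,((P-[511.3,-138])@R.T)].round(1))
    elif st[i,4]>100 and np.median(z[m])<.03:
        vv,uu=np.where(m)
        for zz in(.008,.010,.012):
            P=rays("scene",np.c_[uu,vv],zz); print("strip",zz,((P-[511.3,-138])@R.T if 0 else P).mean(0).round(1), cv2.minAreaRect(P.astype(np.float32)))
```

```text
zb 0.07441670383290291 bottom edge rack-frame rel (511.3,-138):
 [[ 2.460e+02  1.755e+02 -7.700e+01  3.890e+01]
 [ 2.470e+02  1.855e+02 -4.800e+01  1.530e+01]
 [ 2.480e+02  1.945e+02 -2.320e+01 -4.600e+00]
 [ 2.490e+02  1.995e+02 -9.200e+00 -1.470e+01]
 [ 2.500e+02  2.005e+02 -5.300e+00 -1.560e+01]
 [ 2.510e+02  2.015e+02 -1.300e+00 -1.640e+01]
 [ 2.520e+02  2.015e+02  2.000e-01 -1.510e+01]
 [ 2.530e+02  2.025e+02  4.100e+00 -1.590e+01]
 [ 2.540e+02  2.025e+02  5.600e+00 -1.460e+01]
 [ 2.550e+02  2.025e+02  7.100e+00 -1.320e+01]
 [ 2.560e+02  2.015e+02  6.200e+00 -9.600e+00]
 [ 2.570e+02  2.005e+02  5.300e+00 -6.000e+00]
 [ 2.580e+02  2.005e+02  6.800e+00 -4.600e+00]
 [ 2.590e+02  1.995e+02  6.000e+00 -9.000e-01]
 [ 2.600e+02  1.995e+02  7.500e+00  5.000e-01]
 [ 2.610e+02  1.985e+02  6.600e+00  4.200e+00]
 [ 2.620e+02  1.975e+02  5.700e+00  7.900e+00]
 [ 2.630e+02  1.965e+02  4.800e+00  1.160e+01]
 [ 2.640e+02  1.965e+02  6.300e+00  1.300e+01]
 [ 2.650e+02  1.955e+02  5.400e+00  1.680e+01]]
strip 0.008 [ 535.1 -131.5] ((534.9024658203125, -130.91552734375), (22.91697120666504, 53.166893005371094), 17.598825454711914)
strip 0.01 [ 537.2 -132.4] ((536.9496459960938, -131.8354034423828), (22.846576690673828, 53.00367736816406), 17.59879493713379)
strip 0.012 [ 539.2 -133.3] ((538.9968872070312, -132.75527954101562), (22.776233673095703, 52.840476989746094), 17.598787307739258)
```

The single-view corner cast has an uncertainty of about 2 mm. A better check is to compare the faces in the same depth view with the red block, which the top view showed centred in its own slot. I'll lower to just above the pocket first.

```bash
cat > cmp.py <<'E'
from h import *
a=np.radians(18);R=np.array([[np.cos(a),np.sin(a)],[-np.sin(a),np.cos(a)]])
ims=[look("scene") for _ in range(3)]
p=ims[0][0];H=ims[0][1];W=np.median([i[2] for i in ims],0);h,s,v=cv2.split(H)
er=lambda m:cv2.erode(m.astype(np.uint8),np.ones((2,2)))>0
zt=r.observe()["ee_pos"][2]
for n,hm,c,zb in(("red",(h<8)|(h>172),(529.2,-193.0),8),("yel",(h>18)&(h<32),(511.3,-138.0),14+(zt-.0144)*1000)):
    q=(W[...,:2]*1000-c)@R.T;z=W[...,2]*1000-zb
    lo=24 if n=="red" else 6
    m=hm&(s>130)&(abs(q[...,0])<30)&(abs(q[...,1])<35)&(z>lo)&(z<75)
    Q=q[m];Z=z[m]
    side=Z<60
    fx=side&(Q[:,1]>-9)&(Q[:,1]<14); fy=side&(abs(Q[:,0])<6)&(Q[:,1]<-5)
    vv,uu=np.where(m)
    print(n,"n",m.sum(),"+x face",fx.sum(),np.percentile(Q[fx,0],[25,50,75]).round(1),"-y face",fy.sum(),np.percentile(Q[fy,1],[25,50,75]).round(1),"z",np.percentile(Z,[1,99]).round(1),
     "x'min/max",np.percentile(Q[:,0],[2,98]).round(1))
E
python3 -m jog '0 0 -0.02 0 0 0;0 0 -0.015 0 0 0;0 0 -0.008 0 0 0;0 0 0 0 0 0;0 0 0 0 0 0'; python3 cmp.py
```

```text
clock: 16.77
ee_pos: [0.5119, -0.138, 0.0314]
orientation: [-3.141, -0.0, -1.256]
wrist_force: [1.4, -0.2, -1.7]
grip_width: 0.228
grip_force: 30.0
red n 396 +x face 121 [8.5 9.  9.4] -y face 52 [-20.1 -19.9 -19.6] z [24.9 68.3] x'min/max [-6.6 10.2]
yel n 260 +x face 29 [9.  9.3 9.5] -y face 79 [-19.6 -19.3 -18.9] z [ 6.2 67.4] x'min/max [-7.4 10.5]
```

Relative to the red block, the yellow one is off by only (+0.3, +0.6) mm, well within the 3 mm clearance. Lowering.

```bash
python3 -m jog '0 0 -0.006 0 0 0;0 0 -0.006 0 0 0;0 0 -0.005 0 0 0;0 0 -0.003 0 0 0;0 0 0 0 0 0'
python3 -m jog '0 0 -0.002 0 0 0;0 0 -0.002 0 0 0;0 0 0 0 0 0'
```

```text
clock: 17.55
ee_pos: [0.5113, -0.1381, 0.0107]
orientation: [3.141, 0.0, -1.256]
wrist_force: [-0.1, -0.9, -0.8]
grip_width: 0.226
grip_force: 30.0
clock: 17.92
ee_pos: [0.5118, -0.1381, 0.0084]
orientation: [-3.141, -0.001, -1.256]
wrist_force: [-4.6, 2.9, 14.2]
grip_width: 0.23
grip_force: 30.0
```

Floor contact came at the expected height: reported z of 8.4 mm, 14 N. I'll check with depth, then release gently and retreat.

```bash
python3 cmp.py
python3 -m jog '0 0 0 0 0 0;0 0 0 0 0 0;0 0 0 0 0 0;0 0 0 0 0 0' 0.5
python3 -m jog '0 0 0.015 0 0 0;0 0 0.03 0 0 0;0 0 0.04 0 0 0;0 0 0.04 0 0 0;0 0 0.03 0 0 0'
python3 -m jog '-0.015 0.04 0.02 0 0 0;-0.015 0.05 0.02 0 0 0;0 0.05 0 0 0 0;0 0.05 0 0 0 0;0 0 0 0 0 0'
python3 - <<'E'
from h import *
p0=cv2.imread("pics/top0.png");W0=cloud("top",np.load("pics/top0.npy"));p,H,W=look("top")
for q,w in((p0,W0),(p,W)):
    h,s,v=cv2.split(cv2.cvtColor(q,cv2.COLOR_BGR2HSV));x,y,z=np.moveaxis(w,-1,0)
    yel=(h>18)&(h<32)&(s>140)
    for n,m in dict(ytop=yel&(z>.06)&(z<.09)&(x<.62),red=((h<8)|(h>172))&(s>150)&(z>.06)&(z<.09),pot=(z>.026)&(z<.06)&(x>.62)&(x<.73)&(y>.24)&(y<.38),
      cut=yel&(z<.03)&(x<.47)&(y<-.15),spool=(z>.026)&(z<.05)&(x>.35)&(x<.42)&(y>.2)&(y<.35),bottle=(z>.09)&(z<.125)&(x>.6)&(x<.75)&(y<-.08)&(y>-.25),
      bar=(v<70)&(abs(x-.47)<.03)&(abs(y-.293)<.03)&(z>.066)&(z<.08)).items():
        if m.sum()>3: print(n,rect(w[m]))
        else: print(n,m.sum())
    print()
E
python3 cmp.py
```

```text
red n 397 +x face 126 [8.4 8.8 9.3] -y face 49 [-20.3 -20.1 -19.7] z [24.5 68.3] x'min/max [-6.8 10.1]
yel n 207 +x face 10 [8.2 8.8 9.6] -y face 65 [-19.3 -19.1 -18.8] z [11.5 67.5] x'min/max [-8.2 10.2]
clock: 18.58
ee_pos: [0.5115, -0.1381, 0.007]
orientation: [3.141, 0.0, -1.256]
wrist_force: [-1.0, 0.5, -0.0]
grip_width: 0.493
grip_force: 0.0
clock: 19.2
ee_pos: [0.512, -0.1382, 0.1652]
orientation: [-3.139, -0.001, -1.256]
wrist_force: [1.0, 0.0, 0.6]
grip_width: 0.502
grip_force: 0.0
clock: 19.82
ee_pos: [0.4816, 0.0545, 0.2033]
orientation: [-3.14, 0.0, -1.252]
wrist_force: [0.3, 0.3, -0.9]
grip_width: 0.5
grip_force: 0.0
ytop n=151 c=[573.6 299.6] s=[19.2 36.6] a=2.9 mean=[573.3 297.9  75.7] zmed=77.5
red n=121 c=[ 529.  -192.9] s=[19.1 35.5] a=17.3 mean=[ 528.9 -192.7   71.9] zmed=71.9
pot n=122 c=[644.9 310.4] s=[40.  42.4] a=0.7 mean=[645.7 311.5  34.7] zmed=35.7
cut n=291 c=[ 426.8 -192. ] s=[82.6 43.2] a=25.1 mean=[ 425.6 -192.8    9.4] zmed=10.0
spool n=315 c=[384.6 280.7] s=[48.4 47.9] a=61.2 mean=[384.3 280.9  33.1] zmed=33.2
bottle n=157 c=[ 678.6 -139.7] s=[31.6 27
[... 934 characters left out ...]
ound(1),
                                           ~~~~~~~~~~~~~^^^^^^^^^^^^^^^^^^^^
    return _quantile_unchecked(
        a, q, axis, out, overwrite_input, method, keepdims, weights)
    return _ureduce(a,
                    func=_quantile_ureduce_func,
    ...<5 lines>...
                    overwrite_input=overwrite_input,
                    method=method)
    r = func(a, **kwargs)
    result = _quantile(arr,
                       quantiles=q,
    ...<2 lines>...
                       out=out,
                       weights=wgt)
    slices_having_nans = np.isnan(arr[-1, ...])
                                  ~~~^^^^^^^^^
IndexError: index -1 is out of bounds for axis 0 with size 0
```

The yellow block stands at (511.1,-137.5) with its top level with the red block's, so it is seated; the red block, cutters and bottle haven't moved and the pot has shifted 1.7 mm. The arm hides the knob and spool in the top view, so I'll check both in the scene view before handing in.

Run:
```python
from h import *
from plant import workorder
p0=cv2.imread("pics/scene0.png");W0=cloud("scene",np.load("pics/scene0.npy"));p,H,W=look("scene")
for q,w in((p0,W0),(p,W)):
    x,y,z=np.moveaxis(w,-1,0)
    print("bar",rect(w[(q.max(-1)<60)&(abs(x-.47)<.03)&(abs(y-.293)<.03)&(z>.066)&(z<.082)]))
    print("spool",rect(w[(z>.03)&(z<.05)&(x>.35)&(x<.42)&(y>.2)&(y<.33)]))
```

```text
bar n=75 c=[472.2 287.5] s=[39.4 17.5] a=22.3 mean=[475.  289.7  72.3] zmed=72.9
spool n=147 c=[384.9 279.5] s=[48.4 50.2] a=45.2 mean=[386.  278.3  36.6] zmed=36.7
bar n=48 c=[471.6 291.2] s=[12.2 37.6] a=43.3 mean=[476.4 286.3  74.1] zmed=75.5
spool n=149 c=[384.8 279.3] s=[46.5 51.4] a=36.3 mean=[386.2 278.2  36.6] zmed=36.6
```

The bar's long axis is at -46.7°, about 51° clockwise from the start, which matches the green click; the spool hasn't moved. Handing in.

```bash
python3 -c "
from plant import workorder;print(workorder.job_done())"
```

```text
the job is handed in; nothing more can be done
None
```

The job is handed in (no verdict came back): the knob is locked at the green click and the yellow block stands seated and released in its yellow slot; the flux pot was brushed about 2 mm, nothing else measurably moved, and I viewed 11 pictures, one over the limit of 10.

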